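# Feel out the heavy side of a flywheel on the balancing stand

### The job

The cast flywheel on the balancing stand has a heavy side that cannot be seen. Take it by the rim, turn it by hand to feel where it is heavy, then turn it so the heavy side is at the very bottom and finish holding it still there, fingers closed on the wheel, so that I can mark the light side on top; leave the other things on the bench where they are.

Things in the scene. Friction and masses are not known exactly. Their poses are not given: they have to be found in the camera images.
- stand: Grey balancing stand, fixed to the bench. Base 190 x 170 x 14 mm; two bearing posts 30 mm wide, 14 mm thick, centred 68 mm to either side of the wheel along the stand's y, with caps up to 137 mm high. Origin: under the centre of the base; z up, y along the wheel's level axle, x in the wheel's plane. The bearing drags with about 0.45 N m: the wheel stays where it is left, never swings by itself.
- axle (a point): Centre of the wheel on its axle (12 mm rod along y), 120 mm above the bench; axes as the stand's. Gravity on the heavy side adds a moment of 0.3 to 0.4 N m times the sine of its angle from straight down: turning takes about 0.8 N m where the heavy side rises, under 0.1 where it sinks, and the same both ways when it is straight down (or straight up).
- rotor: Flywheel: upright aluminium disc, 180 mm across, 20 mm thick, top 210 mm above the bench, hub 44 mm across and 8 mm proud on each face; turns endlessly. The rim can be pinched across its thickness from above. Origin: disc centre; y: axle; z: towards the brass screw. A hidden slug 60 mm from the axle makes one side heavy; at the start it is over 1 rad from straight down. Six dimples tell nothing.
- screw (a point): Head of a brass set screw 10 mm across, seen on both faces of the wheel, 78 mm from the axle (this point is in the middle of the thickness), with a flush brass dot beside it on the rim. It shows only how far the wheel has turned: where the heavy side lies relative to it differs every time. (The rules call the hidden slug rotor_core_c1.)
- bur_block: Bystander: loose pale wooden block 115 x 75 x 40 mm, with thin steel burs standing in it up to 71 mm high. Origin under its centre.
- bench_block: Bystander: loose steel block 65 x 65 x 22 mm. Origin under its centre.
- wax_tray: Bystander: loose empty black tray 130 x 110 x 30 mm. Origin under its centre.

How it is judged (in metres and radians):
On the way:
1. the fingers turn the wheel by hand, the screw going 25 mm or more from where it was (distance of screw from where it was at the start of the episode above 0.025 m and contact force between the fingers and rotor above 1 N), for 0.1 s.
At the end, for the whole second after the job is handed in: The slug inside the wheel is within 25 degrees of straight below the axle, the wheel does not turn (under 0.1 rad/s) and the fingers are closed on it (over 3 N) (height (world z) of rotor_core_c1 below 0.0656 m and contact force between the fingers and rotor above 3 N and angular speed of rotor below 0.1 rad/s); the arm keeps its last pose, push and grip.
It fails at once if the bur block is pushed away or lifted (more than 30 mm) (distance of bur_block from where it was at the start of the episode above 0.03 m).
It fails at once if the bench block is pushed away or lifted (more than 30 mm) (distance of bench_block from where it was at the start of the episode above 0.03 m).
It fails at once if the wax tray is pushed away or lifted (more than 30 mm) (distance of wax_tray from where it was at the start of the episode above 0.03 m).
It also fails if it takes over 67 s, if anything falls off the work surface, if the arm or the gripper's body presses on something with over 40 N, if the wrist force passes 120 N, or if a joint passes its speed limit or range.

### The arm

A 6-joint arm with a two-finger parallel gripper is mounted at the origin on the work surface. World frame = base frame: x ahead of the robot, y to its left, z up, the work surface at z = 0. Lengths are in mm, angles in rad, forces in N, time in s.
With the tool pointing down it reaches from about 250 to 725 mm from the base axis. Payload 9.7 kg.
Tool frame: the origin (TCP) lies midway between the tips of the shut fingers; the grasp point (between the pads) lies 19 mm behind it; z points along the fingers, y is the line along which they close (so a half turn about z gives the same grasp; the last joint's range is limited). The gripper opens to 85 mm and grips with 20 to 120 N. Pads are 22 mm wide; open, the fingers measure 114 mm over their backs; the gripper's body (76 mm by 85 mm) begins 54 mm behind the grasp point. The pads swing forward as they close: fully open they stand 13 mm farther back than shut.
Start: joints at [1.311, 0.087, 0.176, 1.66, 0, 1.571], TCP at [141.285, 531.54, 200.484] pointing down, gripper open.
Joint ranges: [-3.13, 3.13], [-0.85, 1.81], [-1.15, 1.24], [-2.2, 2.28], [-1.44, 1.52], [-3.14, 3.14]. Speed limits (rad/s): [2.22, 2.22, 2.57, 3.14, 3.14, 3.14].

### API

Orientations are given as a unit quaternion [x, y, z, w].
In Python, from rig import manip gives the robot as it stands. The module is installed in compiled form; this text tells all that it offers.
- The arm moves only by the shell command python3 -m handwheel 'ROWS' [FORCE]. ROWS is JSON, a list of rows, each an object with "hand": the gripper's target within -1 to 1 (fully open at 1, half-way at 0, shut at -1); "slide": the shift along the tool's x, y, z in m, a list of three; "turn": the turn, a rotation vector about the tool's x, y, z in rad, a list of three. In form: [{"hand": hand, "slide": [dx, dy, dz], "turn": [wx, wy, wz]}, ...]. A call has 1 to 20 rows; each row shifts and turns the commanded pose from where the row before left it, along the tool's axes as they then stand; what a row does not reach is not made up. A row lasts 1/8 s, in which the tool goes at most 62.5 mm and 10.7 degrees, less where a joint would pass 70% of its speed; a pose out of reach is approached as far as the arm can. A call is refused whole if a number of a shift passes 0.0625 or a number of a turn 0.188, either way. A call with a gripper value outside its range is refused whole. The fingers move at their own pace and stop on an object; FORCE is the grip in N (left out, the last holds). Time passes only in rows, so rows that do not move let the fingers close. It gives the time, the measured TCP pose, the force, the opening and the grip force at its end, in the units of the state.
- manip.read_state(): the state, without advancing time (a new reading comes with each control period).
- manip.read_camera(name): name is "scene" or "top" or "wrist"; returns the picture (400x640x3 uint8, blue, green, red); there is no depth.
- manip.calibration(name): a dict with "fx", "fy", "cx", "cy" (pixels), "R" (3x3) and "t" (3): a world point X has camera coordinates R X + t. Camera axes: x right, y down, z forward; pixel columns grow to the right and rows downward; lengths in mm; the calibration is good to about 2 mm. A picture is of the moment at which its call begins: read the wrist's pose just before it. calibration takes no time and is no camera call; for the wrist camera it gives the pose at the moment of the call.
- manip.close_job(): hands the job in; it is judged then, once.
The state is a dict: "time": time; "qpos": joint angles; "qd": joint speeds; "joint_torque": joint torques, N m; "ee_pos": TCP position; "orientation": TCP orientation; "wrist_force": force on the tool from outside, world axes, zero at the start; "torque": the same for the moment, N m; "gripper_width": opening from 0.0 (shut) to 1.0 (fully open); "finger_force": force on a finger pad.
Only numpy, scipy, OpenCV 4.12 (cv2) and the standard library are available. Lean on these libraries where they do the work, as an engineer would, in place of code of your own. Each camera call takes 0.05 s, during which the arm holds its last target. There are 200 camera calls.

## Working session

There is one attempt and no reset: what is moved stays moved. The work goes in short steps, Python scripts to look and compute and a shell command to move; the robot and the scene stay as the last step left them, time stands still between calls to the robot, and variables do not carry over. Pictures are saved under pics/ and viewed, at most 10 in all, crops included, and the job is handed in when it is done.

```bash
mkdir -p pics
python3 - <<'E'
from rig import manip
import cv2,numpy as np
s=manip.read_state();print({k:np.round(v,3).tolist() for k,v in s.items()})
a=manip.read_camera("scene");b=manip.read_camera("top")
cv2.imwrite("pics/s0.png",a);cv2.imwrite("pics/t0.png",b)
for n in("scene","top"):
    c=manip.calibration(n);print(n,{k:np.round(v,3).tolist() for k,v in c.items()})
E
```

```text
{'time': 0.0, 'qpos': [1.311, 0.087, 0.175, 1.66, 0.0, 1.571], 'qd': [-0.001, 0.0, 0.001, -0.001, -0.001, -0.001], 'joint_torque': [0.002, -52.039, 46.48, 0.016, 0.0, 0.0], 'ee_pos': [141.202, 531.284, 199.789], 'orientation': [0.13, 0.992, -0.001, -0.0], 'wrist_force': [0.59, 0.244, 0.711], 'torque': [-0.042, -0.003, 0.03], 'finger_force': 0.0, 'gripper_width': 1.0}
scene {'fx': 374.816, 'fy': 374.816, 'cx': 319.356, 'cy': 199.881, 'R': [[0.852, 0.523, -0.015], [0.428, -0.712, -0.557], [-0.302, 0.468, -0.831]], 't': [-481.33, -137.908, 1417.194]}
top {'fx': 516.88, 'fy': 516.88, 'cx': 313.019, 'cy': 205.379, 'R': [[-0.007, -1.0, 0.004], [-0.998, 0.007, -0.063], [0.063, -0.005, -0.998]], 't': [4.147, 571.262, 1627.492]}
```

View pics/s0.png

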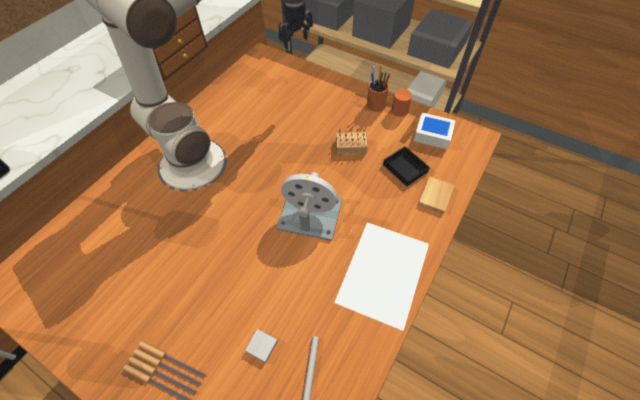

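View pics/t0.png

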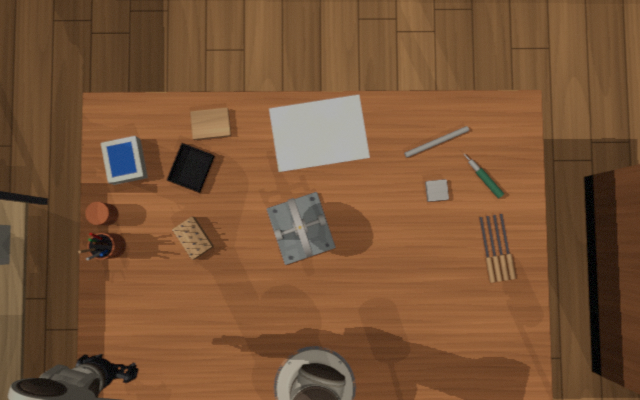

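The scene view shows the wheel at about (308,193), and the top view shows the stand at (301,229) with the wheel running along about x. The bystanders sit well away from it. Next I'll measure the stand and look closer.

```bash
cat > h.py <<'E'
from rig import manip
import cv2,numpy as np
def ray(c,u,v):
    R=np.array(c["R"]);t=np.array(c["t"]);o=-R.T@t
    return o,R.T@np.array([(u-c["cx"])/c["fx"],(v-c["cy"])/c["fy"],1])
def onz(c,u,v,z):
    o,d=ray(c,u,v);return o+d*(z-o[2])/d[2]
def proj(c,X):
    p=np.array(c["R"])@X+np.array(c["t"]);return np.array([c["fx"]*p[0]/p[2]+c["cx"],c["fy"]*p[1]/p[2]+c["cy"]])
E
python3 - <<'E'
from h import *
b=cv2.imread("pics/t0.png");a=cv2.imread("pics/s0.png")
c=manip.calibration("top")
hsv=cv2.cvtColor(b,cv2.COLOR_BGR2HSV)
m=((hsv[...,1]<75)&(hsv[...,2]>60)).astype(np.uint8)
r=np.zeros_like(m);r[185:272,260:340]=m[185:272,260:340]
r=cv2.morphologyEx(r,cv2.MORPH_CLOSE,np.ones((5,5)))
cn=max(cv2.findContours(r,0,2)[0],key=cv2.contourArea)
q=cv2.minAreaRect(cn);print(q)
P=[onz(c,*p,14) for p in cv2.boxPoints(q)];print(np.round(P,1),np.mean(P,0))
for i in range(2): e=P[i+1]-P[i];print(np.linalg.norm(e),np.degrees(np.arctan2(e[1],e[0])))
t=cv2.resize(b[185:272,260:340],None,fx=6,fy=6,interpolation=2);s=cv2.resize(a[160:247,270:350],None,fx=5,fy=6,interpolation=2)
s=cv2.resize(a[160:247,270:350],(t.shape[1]*4//5,t.shape[0]))
t=cv2.resize(t,(400,522));cv2.imwrite("pics/c0.png",np.hstack([t,s]))
E
```

```text
((300.2499694824219, 227.25001525878906), (60.71572494506836, 53.44248962402344), 71.56505584716797)
[[567.7 152.5  14. ]
 [620.7  -9.5  14. ]
 [436.7 -69.2  14. ]
 [384.5  91.9  14. ]] [502.40020975  41.43411885  14.        ]
170.55014115100556 -71.87030870722312
193.41902635978164 -162.03628866211685
```

View pics/c0.png

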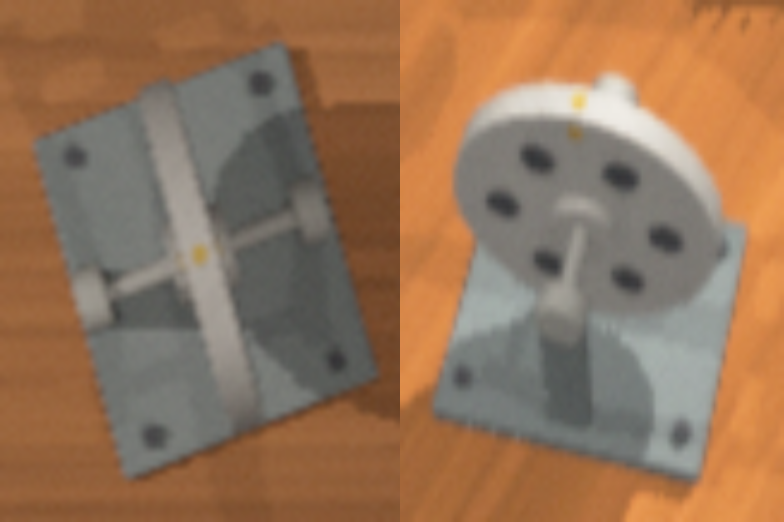

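The stand is at about (502, 41) with yaw 18°, and the screw is at the very top. I'll move over the wheel.

```bash
python3 -m handwheel '[{"hand":1,"slide":[0,0,-0.06],"turn":[0,0,0]},{"hand":1,"slide":[-0.034,-0.027,0],"turn":[0,0,0]},{"hand":1,"slide":[-0.034,-0.027,0],"turn":[0,0,0]},{"hand":1,"slide":[-0.034,-0.027,0],"turn":[0,0,0]},{"hand":1,"slide":[-0.034,-0.027,0],"turn":[0,0,0]},{"hand":1,"slide":[-0.034,-0.027,0],"turn":[0,0,0]},{"hand":1,"slide":[-0.034,-0.027,0],"turn":[0,0,0]},{"hand":1,"slide":[-0.034,-0.027,0],"turn":[0,0,0]},{"hand":1,"slide":[-0.034,-0.027,0],"turn":[0,0,0]},{"hand":1,"slide":[-0.034,-0.027,0],"turn":[0,0,0]},{"hand":1,"slide":[-0.034,-0.027,0],"turn":[0,0,0]},{"hand":1,"slide":[-0.034,-0.027,0],"turn":[0,0,0]},{"hand":1,"slide":[-0.034,-0.027,0],"turn":[0,0,0]},{"hand":1,"slide":[-0.034,-0.027,0],"turn":[0,0,0]},{"hand":1,"slide":[-0.034,-0.027,0],"turn":[0,0,0]},{"hand":1,"slide":[0,0,0],"turn":[0,0,-0.145]},{"hand":1,"slide":[0,0,0],"turn":[0,0,-0.145]},{"hand":1,"slide":[0,0,0],"turn":[0,0,-0.145]},{"hand":1,"slide":[0,0,0],"turn":[0,0,-0.14]},{"hand":1,"slide":[0,0,0],"turn":[0,0,0]}]' 60
cat >> h.py <<'E'
from scipy.spatial.transform import Rotation as Ro
C=np.array([502.,41.,120.]);YAW=np.radians(18)
S=np.array([[np.cos(YAW),np.sin(YAW),0],[-np.sin(YAW),np.cos(YAW),0],[0,0,1]]) # world->stand
def st():
    s=manip.read_state();R=Ro.from_quat(s["orientation"]).as_matrix()
    p=S@(np.array(s["ee_pos"])-C);Z=S@R[:,2];F=S@np.array(s["wrist_force"]);T=S@np.array(s["torque"])
    print("t",round(s["time"],2),"p",p.round(1),"xt",(S@R[:,0]).round(3),"zt",Z.round(3),"F",F.round(1),"T",T.round(2),"w",round(s["gripper_width"],3),"ff",round(s["finger_force"],1),"q",np.round(s["qpos"],2))
    return s,p,R
E
python3 - <<'E'
from h import *
s,p,R=st()
c=manip.calibration("wrist");a=manip.read_camera("wrist")
cv2.imwrite("pics/w1.png",a)
for z in(210,):
  for x in(-60,0,60):print(proj(c,C+S.T@np.array([x,0,z-120-(90-np.sqrt(8100-x*x))])))
E
```

```text
time: 2.6
ee_pos: [504.1, 43.9, 260.2]
orientation: [-0.156, 0.988, 0.0, -0.0]
wrist_force: [0.0, -0.0, 0.1]
gripper_width: 0.999
finger_force: 0.0
t 2.6 p [  2.9   2.1 140.2] xt [-1.    -0.     0.001] zt [-0.001  0.    -1.   ] F [-0.  -0.   0.1] T [-0.   -0.04 -0.02] w 0.999 ff 0.0 q [ 0.09  0.01  0.22  1.77  0.   -0.23]
[317.09992702 112.17171841]
[317.15687312 203.48509903]
[317.68514837 267.32531331]
```

View pics/w1.png

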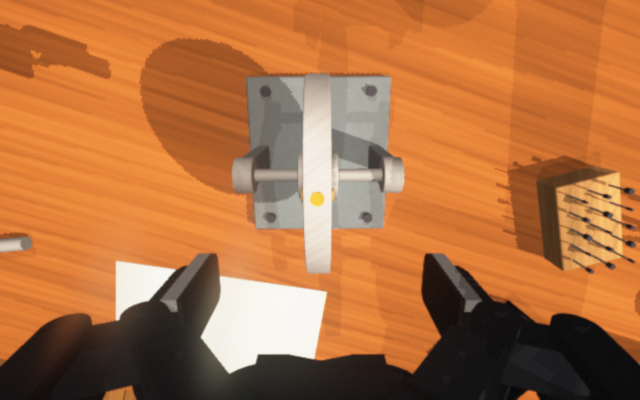

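The wrist view shows the rim centred at column 317, as predicted, with the brass dot at (317,199). I'll tilt 20° to the near side to clear the screw, descend, then pinch.

```bash
python3 -m handwheel '[{"hand":1,"slide":[0.004,-0.002,0],"turn":[0,0,0]},{"hand":1,"slide":[0.0243,0,0.002],"turn":[0,-0.175,0]},{"hand":1,"slide":[0.0243,0,0.002],"turn":[0,-0.175,0]},{"hand":1,"slide":[0,0,0.026],"turn":[0,0,0]},{"hand":1,"slide":[0,0,0.026],"turn":[0,0,0]},{"hand":1,"slide":[0,0,0.026],"turn":[0,0,0]},{"hand":1,"slide":[0,0,0],"turn":[0,0,0]},{"hand":-1,"slide":[0,0,0],"turn":[0,0,0]},{"hand":-1,"slide":[0,0,0],"turn":[0,0,0]},{"hand":-1,"slide":[0,0,0],"turn":[0,0,0]},{"hand":-1,"slide":[0,0,0],"turn":[0,0,0]},{"hand":-1,"slide":[0,0,0],"turn":[0,0,0]},{"hand":-1,"slide":[0,0,0],"turn":[0,0,0]},{"hand":-1,"slide":[0,0,0],"turn":[0,0,0]}]' 80
python3 -c "from h import *;s,p,R=st();print(np.hypot(p[0],p[2]))"
```

```text
time: 4.4
ee_pos: [484.1, 35.3, 181.1]
orientation: [-0.155, 0.978, 0.023, 0.14]
wrist_force: [-0.1, 0.4, -0.6]
gripper_width: 0.001
finger_force: 0.0
t 4.4 p [-18.7   0.1  61.1] xt [-0.96   0.001 -0.28 ] zt [ 0.28   0.003 -0.96 ] F [ 0.   0.4 -0.6] T [-0.06  0.26  0.02] w 0.001 ff 0.0 q [ 0.02 -0.37 -0.3   1.37  0.08 -0.28]
63.89670403234587
```

```bash
python3 -c "
from h import *
st()
a=manip.read_camera('wrist');b=manip.read_camera('scene')
cv2.imwrite('pics/w2.png',np.vstack([cv2.resize(a,(480,300)),cv2.resize(b[130:250,230:420],(480,300))]))"
```

```text
t 4.4 p [-18.7   0.1  61.1] xt [-0.96   0.001 -0.28 ] zt [ 0.28   0.003 -0.96 ] F [ 0.   0.4 -0.6] T [-0.06  0.26  0.02] w 0.001 ff 0.0 q [ 0.02 -0.37 -0.3   1.37  0.08 -0.28]
```

View pics/w2.png

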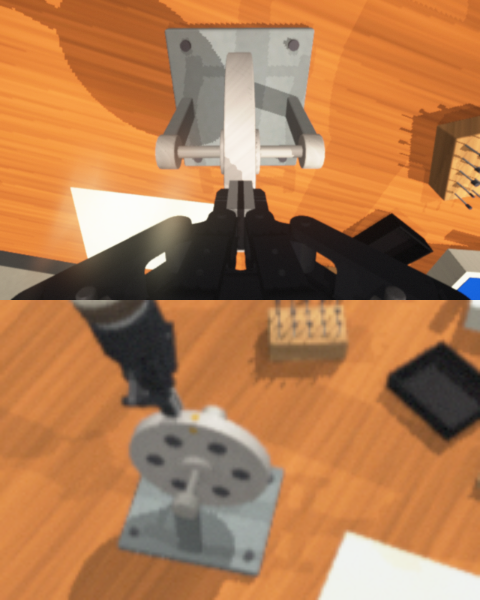

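```bash
python3 -c "
from h import *
c=manip.calibration('wrist');a=manip.read_camera('wrist')
s,p,R=st();print(proj(c,np.array(s['ee_pos'])),np.array(c['R'])@s['ee_pos']+c['t'])
print([proj(c,C+S.T@np.array([x,0,np.sqrt(8100-x*x)])) for x in(-60,-30,0)])
cv2.imwrite('pics/w3.png',cv2.resize(a[180:380,220:420],(600,600),interpolation=2))"
```

```text
t 4.55 p [-18.7   0.1  61.1] xt [-0.96   0.001 -0.28 ] zt [ 0.28   0.002 -0.96 ] F [-0.2  0.3 -1.1] T [-0.02  0.28 -0.02] w -0.001 ff 0.0 q [ 0.02 -0.37 -0.3   1.37  0.08 -0.28]
[320.40161046 234.67425304] [-8.23740651e-02  1.98210928e+01  1.86426965e+02]
[array([320.13468478, 172.81064043]), array([320.36268955, 247.16898003]), array([320.49088282, 299.76253866])]
```

View pics/w3.png

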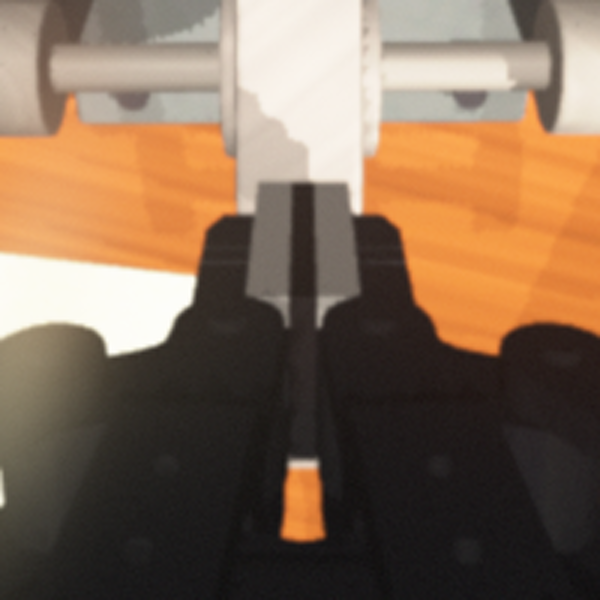

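```bash
python3 -c "
from h import *
c=manip.calibration('wrist');print(c['fx'])
print(C+0, [proj(c,C+S.T@np.array([0,y,0])) for y in(-68,0,68)])
print('rim near',proj(c,C+S.T@np.array([-90,0,0.])),'o',S@(-np.array(c['R']).T@c['t']-C))
t=manip.calibration('top')
print('dot top',proj(t,C+S.T@np.array([0,0,90.])),'caps',[proj(t,C+S.T@np.array([0,y,0])) for y in(-68,68)])
s=manip.calibration('scene')
print('scene dot',proj(s,C+S.T@np.array([0,0,90.])),'tcp',proj(s,np.array([484.1,35.3,181.1])))
b=manip.read_camera('scene');cv2.imwrite('pics/s3.png',cv2.resize(b[140:240,260:360],(600,600),interpolation=2))
"
```

```text
341.3819118851435
[502.  41. 120.] [array([226.43100185, 203.07711197]), array([320.0418373 , 202.78347143]), array([413.52322521, 202.49023694])]
rim near [319.72250942  73.9255134 ] o [-134.66163305   -0.24546569  208.46391167]
dot top [298.9784818  225.82922779] caps [array([321.33111844, 219.3351703 ]), array([277.96116953, 233.7487253 ])]
scene dot [307.4569665  176.49383403] tcp [301.86781325 181.1602684 ]
```

View pics/s3.png

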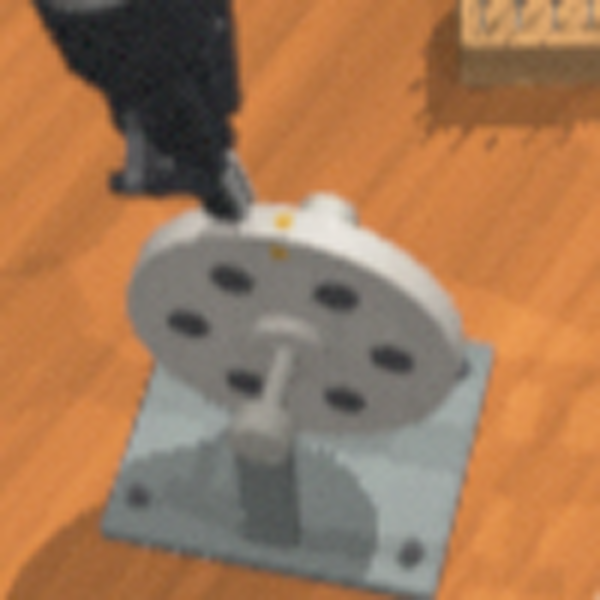

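The crop shows the shut finger tips in front of the rim, at about (321,242). They end near the rim surface, roughly 26 mm short of the reported TCP, so nothing was gripped. I'll open, advance 30 mm and close again.

```bash
python3 -m handwheel '[{"hand":1,"slide":[0,0,0],"turn":[0,0,0]},{"hand":1,"slide":[0,0,0],"turn":[0,0,0]},{"hand":1,"slide":[0,0,0],"turn":[0,0,0]},{"hand":1,"slide":[0,0,0],"turn":[0,0,0]},{"hand":1,"slide":[0,0,0],"turn":[0,0,0]},{"hand":1,"slide":[0,0,0.015],"turn":[0,0,0]},{"hand":1,"slide":[0,0,0.015],"turn":[0,0,0]},{"hand":1,"slide":[0,0,0],"turn":[0,0,0]},{"hand":-1,"slide":[0,0,0],"turn":[0,0,0]},{"hand":-1,"slide":[0,0,0],"turn":[0,0,0]},{"hand":-1,"slide":[0,0,0],"turn":[0,0,0]},{"hand":-1,"slide":[0,0,0],"turn":[0,0,0]},{"hand":-1,"slide":[0,0,0],"turn":[0,0,0]},{"hand":-1,"slide":[0,0,0],"turn":[0,0,0]}]' 80
python3 -c "from h import *;s,p,R=st();print(np.hypot(p[0],p[2]))"
```

```text
time: 6.35
ee_pos: [492.3, 37.4, 152.9]
orientation: [-0.154, 0.978, 0.023, 0.14]
wrist_force: [-3.2, -5.0, 3.4]
gripper_width: 0.218
finger_force: 79.1
t 6.35 p [-10.3  -0.4  32.9] xt [-0.96   0.001 -0.281] zt [ 0.281  0.001 -0.96 ] F [-4.6 -3.8  3.4] T [-0.8   0.64 -0.01] w 0.218 ff 79.1 q [ 0.02 -0.36 -0.35  1.31  0.08 -0.28]
34.51521284467015
```

Gripped: 18.5 mm at 79 N. Next I'll feel the torque while turning one way.

```bash
python3 -m handwheel '[{"hand":-1,"slide":[-0.0028,0,0.0001],"turn":[0,0.08,0]},{"hand":-1,"slide":[-0.0028,0,0.0001],"turn":[0,0.08,0]},{"hand":-1,"slide":[-0.0028,0,0.0001],"turn":[0,0.08,0]}]'
cat >> h.py <<'E'
def m():
    s,p,R=st();F=S@np.array(s["wrist_force"]);T=S@np.array(s["torque"])
    Z=S@R[:,2];a=np.arctan2(-Z[0],-Z[2])
    # moment about the axle (stand y) with reference at TCP reading
    print("  a=%.3f r=%.1f"%(a,np.hypot(p[0],p[2])),"ang",round(float(np.arctan2(p[0],p[2])),3),"My(tcp)=%.2f"%(T[1]+(np.cross(p/1e3,F))[1]),"rxF=%.2f"%np.cross(p/1e3,F)[1],"Frad=%.1f Ftan=%.1f"%(F@[np.sin(a),0,np.cos(a)],F@[np.cos(a),0,-np.sin(a)]))
E
python3 -c "from h import *;m()"
python3 -m handwheel '[{"hand":-1,"slide":[-0.0028,0,0.0001],"turn":[0,0.08,0]},{"hand":-1,"slide":[-0.0028,0,0.0001],"turn":[0,0.08,0]},{"hand":-1,"slide":[-0.0028,0,0.0001],"turn":[0,0.08,0]}]'
python3 -c "from h import *;m()"
```

```text
time: 6.72
ee_pos: [499.7, 39.9, 154.4]
orientation: [-0.156, 0.988, 0.004, 0.02]
wrist_force: [-5.4, -5.7, 6.2]
gripper_width: 0.217
finger_force: 83.5
t 6.72 p [-2.5 -0.3 34.4] xt [-0.999  0.001 -0.041] zt [ 0.041  0.001 -0.999] F [-6.9 -3.8  6.2] T [-0.72  0.94  0.13] w 0.217 ff 83.5 q [ 0.07 -0.09 -0.09  1.53  0.01 -0.24]
  a=-0.041 r=34.5 ang -0.072 My(tcp)=0.72 rxF=-0.22 Frad=6.4 Ftan=-6.7
time: 7.1
ee_pos: [507.6, 42.6, 153.9]
orientation: [-0.156, 0.983, -0.015, -0.098]
wrist_force: [-4.8, -4.1, 8.3]
gripper_width: 0.215
finger_force: 83.5
t 7.1 p [ 5.9 -0.2 33.9] xt [-0.98  -0.     0.198] zt [-0.198  0.002 -0.98 ] F [-5.8 -2.5  8.3] T [-0.66  0.96  0.26] w 0.215 ff 83.5 q [ 0.11  0.19  0.18  1.76 -0.04 -0.2 ]
  a=0.199 r=34.4 ang 0.171 My(tcp)=0.72 rxF=-0.25 Frad=7.0 Ftan=-7.3
```

```bash
python3 -m handwheel '[{"hand":-1,"slide":[-0.0028,0,0.0001],"turn":[0,0.08,0]},{"hand":-1,"slide":[-0.0028,0,0.0001],"turn":[0,0.08,0]},{"hand":-1,"slide":[-0.0028,0,0.0001],"turn":[0,0.08,0]},{"hand":-1,"slide":[-0.0028,0,0.0001],"turn":[0,0.08,0]}]' >/dev/null
python3 -c "from h import *;m()"
python3 -m handwheel '[{"hand":-1,"slide":[0.0028,0,0.0001],"turn":[0,-0.08,0]},{"hand":-1,"slide":[0.0028,0,0.0001],"turn":[0,-0.08,0]},{"hand":-1,"slide":[0.0028,0,0.0001],"turn":[0,-0.08,0]},{"hand":-1,"slide":[0.0028,0,0.0001],"turn":[0,-0.08,0]}]'>/dev/null
python3 -c "from h import *;m()"
python3 -m handwheel '[{"hand":-1,"slide":[0.0028,0,0.0001],"turn":[0,-0.08,0]},{"hand":-1,"slide":[0.0028,0,0.0001],"turn":[0,-0.08,0]},{"hand":-1,"slide":[0.0028,0,0.0001],"turn":[0,-0.08,0]},{"hand":-1,"slide":[0.0028,0,0.0001],"turn":[0,-0.08,0]}]' >/dev/null
python3 -c "from h import *;m()"
python3 -m handwheel '[{"hand":-1,"slide":[0.0028,0,0.0001],"turn":[0,-0.08,0]},{"hand":-1,"slide":[0.0028,0,0.0001],"turn":[0,-0.08,0]},{"hand":-1,"slide":[0.0028,0,0.0001],"turn":[0,-0.08,0]},{"hand":-1,"slide":[0.0028,0,0.0001],"turn":[0,-0.08,0]}]' >/dev/null
python3 -c "from h import *;m()"
```

```text
t 7.6 p [16.3 -0.2 30.3] xt [-0.868 -0.001  0.496] zt [-0.496  0.002 -0.868] F [-3.4 -3.   9.6] T [-0.61  0.89  0.38] w 0.219 ff 83.5 q [ 0.14  0.57  0.57  2.08 -0.08 -0.15]
  a=0.519 r=34.4 ang 0.494 My(tcp)=0.63 rxF=-0.26 Frad=6.7 Ftan=-7.7
t 8.1 p [ 6.9 -0.1 29.5] xt [-0.981 -0.001  0.195] zt [-0.195  0.003 -0.981] F [  6.4  -5.2 -24.7] T [-0.83 -3.04  0.54] w 0.216 ff 92.7 q [ 0.11  0.19  0.17  1.75 -0.04 -0.2 ]
  a=0.196 r=30.3 ang 0.229 My(tcp)=-2.68 rxF=0.36 Frad=-23.0 Ftan=11.1
t 8.6 p [-4.2 -0.2 30.2] xt [-0.992  0.    -0.124] zt [ 0.124  0.003 -0.992] F [ 15.5  -6.5 -25.9] T [-1.28 -2.86  0.16] w 0.222 ff 91.6 q [ 0.06 -0.18 -0.18  1.45  0.03 -0.25]
  a=-0.125 r=30.5 ang -0.138 My(tcp)=-2.50 rxF=0.36 Frad=-27.7 Ftan=12.2
t 9.1 p [-14.9  -0.3  26.9] xt [-0.903  0.001 -0.43 ] zt [ 0.43   0.002 -0.903] F [ 27.9  -8.7 -30. ] T [-1.63 -3.04 -0.41] w 0.217 ff 89.4 q [-0.02 -0.55 -0.53  1.17  0.14 -0.3 ]
  a=-0.444 r=30.8 ang -0.506 My(tcp)=-2.74 rxF=0.30 Frad=-39.1 Ftan=12.3
```

Turning +a takes about 0.85 N m and turning −a almost nothing, with the moment reference about 0.25 m from the axle. So the heavy side is roughly level on the robot side, and turning −a makes it sink. I'll go on that way and re-grip.

```bash
cat >> h.py <<'E'
def m():
    s=manip.read_state();R=Ro.from_quat(s["orientation"]).as_matrix();p=S@(np.array(s["ee_pos"])-C)
    F=S@np.array(s["wrist_force"]);T=S@np.array(s["torque"]);Z=S@R[:,2];a=np.arctan2(-Z[0],-Z[2])
    Ft=F@[np.cos(a),0,-np.sin(a)]
    print("t %.2f a=%.3f r=%.1f ang=%.3f y=%.1f Frad=%.1f Ftan=%.1f Ty=%.2f M25=%.2f w=%.3f ff=%.0f q="%(s["time"],a,np.hypot(p[0],p[2]),np.arctan2(p[0],p[2]),p[1],F@[np.sin(a),0,np.cos(a)],Ft,T[1],T[1]+.25*Ft,s["gripper_width"],s["finger_force"]),np.round(s["qpos"],2))
E
python3 -m handwheel '[{"hand":-1,"slide":[0.0028,0,0.003],"turn":[0,-0.08,0]},{"hand":-1,"slide":[0.0028,0,0.003],"turn":[0,-0.08,0]}]' >/dev/null
python3 -c "from h import *;m()"
python3 -m handwheel '[{"hand":1,"slide":[0,0,0],"turn":[0,0,0]},{"hand":1,"slide":[0,0,0],"turn":[0,0,0]},{"hand":1,"slide":[0,0,0],"turn":[0,0,0]},{"hand":1,"slide":[0,0,0],"turn":[0,0,0]}]' >/dev/null
python3 -c "from h import *;m()"
python3 -m handwheel '[{"hand":1,"slide":[-0.0041,0,0.0002],"turn":[0,0.12,0]},{"hand":1,"slide":[-0.0041,0,0.0002],"turn":[0,0.12,0]},{"hand":1,"slide":[-0.0041,0,0.0002],"turn":[0,0.12,0]},{"hand":1,"slide":[-0.0041,0,0.0002],"turn":[0,0.12,0]},{"hand":1,"slide":[-0.0041,0,0.0002],"turn":[0,0.12,0]},{"hand":1,"slide":[-0.0041,0,0.0002],"turn":[0,0.12,0]},{"hand":1,"slide":[-0.0041,0,0.0002],"turn":[0,0.12,0]},{"hand":1,"slide":[-0.0041,0,0.0002],"turn":[0,0.12,0]},{"hand":1,"slide":[0,0,0],"turn":[0,0,0]},{"hand":1,"slide":[0,0,0],"turn":[0,0,0]}]'
python3 -c "from h import *;m()
a=manip.read_camera('scene');cv2.imwrite('pics/s4.png',cv2.resize(a[140:240,260:360],(600,600),interpolation=2))"
```

```text
t 9.35 a=-0.609 r=30.5 ang=-0.604 y=-0.5 Frad=44.9 Ftan=-8.7 Ty=2.96 M25=0.78 w=0.218 ff=102 q= [-0.07 -0.73 -0.7   1.03  0.21 -0.32]
t 9.85 a=-0.603 r=28.5 ang=-0.662 y=0.4 Frad=1.0 Ftan=0.1 Ty=0.54 M25=0.55 w=1.001 ff=0 q= [-0.06 -0.73 -0.7   1.03  0.21 -0.32]
time: 11.1
ee_pos: [515.0, 45.5, 146.8]
orientation: [-0.154, 0.972, -0.026, -0.175]
wrist_force: [0.1, 0.0, 0.2]
gripper_width: 0.996
finger_force: 0.0
t 11.10 a=0.355 r=30.1 ang=0.476 y=0.3 Frad=0.2 Ftan=0.0 Ty=-0.31 M25=-0.30 w=0.996 ff=0 q= [ 0.13  0.38  0.36  1.9  -0.06 -0.18]
```

View pics/s4.png

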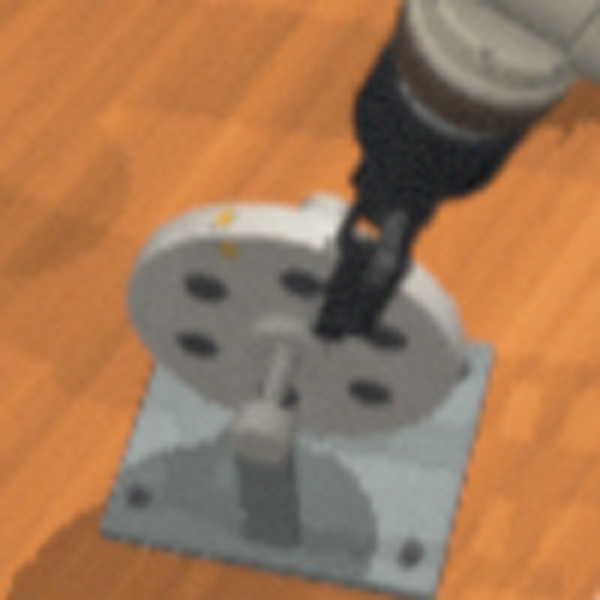

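The scene crop shows the screw turned left to about (228,248), so the wheel has turned about −18° with no slip. I'll re-centre the open gripper, grip at a≈+0.45 and pull on.

```bash
cat >> h.py <<'E'
def m():
    s=manip.read_state();R=Ro.from_quat(s["orientation"]).as_matrix();p=S@(np.array(s["ee_pos"])-C)
    F=S@np.array(s["wrist_force"]);T=S@np.array(s["torque"]);Z=S@R[:,2];a=np.arctan2(-Z[0],-Z[2])
    Ft=F@[np.cos(a),0,-np.sin(a)];Ty=T[1]+.93*np.sin(a)
    e=R.T@(S.T@(np.array([np.sin(a),0,np.cos(a)])*34.5-p))
    print("t %.2f a=%.3f corr(tool)=%s Frad=%.1f Ftan=%.1f Ty=%.2f M25=%.2f w=%.3f ff=%.0f q="%(s["time"],a,e.round(1),F@[np.sin(a),0,np.cos(a)],Ft,Ty,Ty+.25*Ft,s["gripper_width"],s["finger_force"]),np.round(s["qpos"],2))
E
python3 -m handwheel '[{"hand":1,"slide":[0.0036,0,-0.0045],"turn":[0,0,0]},{"hand":1,"slide":[-0.0041,0,0.0002],"turn":[0,0.12,0]},{"hand":1,"slide":[0,0,0],"turn":[0,0,0]}]'>/dev/null
python3 -c "from h import *;m()"
python3 -m handwheel '[{"hand":-1,"slide":[0,0,0],"turn":[0,0,0]},{"hand":-1,"slide":[0,0,0],"turn":[0,0,0]},{"hand":-1,"slide":[0,0,0],"turn":[0,0,0]},{"hand":-1,"slide":[0,0,0],"turn":[0,0,0]},{"hand":-1,"slide":[0,0,0],"turn":[0,0,0]}]' >/dev/null
python3 -c "from h import *;m()"
python3 -m handwheel '[{"hand":-1,"slide":[0.0028,0,0.0001],"turn":[0,-0.08,0]},{"hand":-1,"slide":[0.0028,0,0.0001],"turn":[0,-0.08,0]},{"hand":-1,"slide":[0.0028,0,0.0001],"turn":[0,-0.08,0]}]' >/dev/null
python3 -c "from h import *;m()"
```

```text
t 11.53 a=0.480 corr(tool)=[ 0.7 -0.2 -1.8] Frad=-0.1 Ftan=0.1 Ty=0.03 M25=0.06 w=0.998 ff=0 q= [ 0.14  0.52  0.51  2.04 -0.08 -0.16]
t 12.15 a=0.474 corr(tool)=[-0.8  0.2  1.3] Frad=7.5 Ftan=-3.5 Ty=0.55 M25=-0.33 w=0.215 ff=80 q= [ 0.14  0.51  0.51  2.04 -0.08 -0.16]
t 12.53 a=0.232 corr(tool)=[-0.   0.2  0.8] Frad=2.5 Ftan=0.4 Ty=-0.19 M25=-0.10 w=0.214 ff=81 q= [ 0.11  0.23  0.23  1.79 -0.04 -0.2 ]
```

```bash
python3 -m handwheel '[{"hand":-1,"slide":[0.0028,0,0.0001],"turn":[0,-0.08,0]},{"hand":-1,"slide":[0.0028,0,0.0001],"turn":[0,-0.08,0]},{"hand":-1,"slide":[0.0028,0,0.0001],"turn":[0,-0.08,0]}]' >/dev/null
python3 -c "from h import *;m()"
python3 -m handwheel '[{"hand":-1,"slide":[0.0028,0,0.0001],"turn":[0,-0.08,0]},{"hand":-1,"slide":[0.0028,0,0.0001],"turn":[0,-0.08,0]},{"hand":-1,"slide":[0.0028,0,0.0001],"turn":[0,-0.08,0]}]' >/dev/null
python3 -c "from h import *;m()"
python3 -m handwheel '[{"hand":-1,"slide":[0.0028,0,0.0001],"turn":[0,-0.08,0]},{"hand":-1,"slide":[0.0028,0,0.0001],"turn":[0,-0.08,0]},{"hand":-1,"slide":[0.0028,0,0.0001],"turn":[0,-0.08,0]}]' >/dev/null
python3 -c "from h import *;m()"
```

```text
t 12.90 a=-0.009 corr(tool)=[0.  0.2 0.8] Frad=0.5 Ftan=2.3 Ty=-0.31 M25=0.26 w=0.212 ff=81 q= [ 0.08 -0.05 -0.05  1.56  0.   -0.24]
t 13.28 a=-0.248 corr(tool)=[0.1 0.3 0.9] Frad=-1.8 Ftan=2.8 Ty=-0.43 M25=0.27 w=0.218 ff=81 q= [ 0.03 -0.32 -0.31  1.34  0.07 -0.27]
t 13.65 a=-0.488 corr(tool)=[0.1 0.4 0.9] Frad=-1.5 Ftan=4.1 Ty=-0.40 M25=0.64 w=0.220 ff=80 q= [-0.03 -0.6  -0.57  1.14  0.16 -0.31]
```

Clean data here: the resistance to −a is rising as the heavy side sinks. I'll check the other direction at this spot.

```bash
python3 -m handwheel '[{"hand":-1,"slide":[-0.0028,0,0.0001],"turn":[0,0.08,0]},{"hand":-1,"slide":[-0.0028,0,0.0001],"turn":[0,0.08,0]},{"hand":-1,"slide":[-0.0028,0,0.0001],"turn":[0,0.08,0]}]' >/dev/null
python3 -c "from h import *;m()"
python3 -m handwheel '[{"hand":-1,"slide":[-0.0028,0,0.0001],"turn":[0,0.08,0]},{"hand":-1,"slide":[-0.0028,0,0.0001],"turn":[0,0.08,0]},{"hand":-1,"slide":[-0.0028,0,0.0001],"turn":[0,0.08,0]}]' >/dev/null
python3 -c "from h import *;m()"
python3 -m handwheel '[{"hand":-1,"slide":[0.0028,0,0.0001],"turn":[0,-0.08,0]},{"hand":-1,"slide":[0.0028,0,0.0001],"turn":[0,-0.08,0]},{"hand":-1,"slide":[0.0028,0,0.0001],"turn":[0,-0.08,0]},{"hand":-1,"slide":[0.0028,0,0.0001],"turn":[0,-0.08,0]},{"hand":-1,"slide":[0.0028,0,0.0001],"turn":[0,-0.08,0]}]' >/dev/null
python3 -c "from h import *;m()"
python3 -m handwheel '[{"hand":-1,"slide":[0.0028,0,0.0001],"turn":[0,-0.08,0]},{"hand":-1,"slide":[0.0028,0,0.0001],"turn":[0,-0.08,0]}]' >/dev/null
python3 -c "from h import *;m()"
```

```text
t 14.03 a=-0.238 corr(tool)=[-3.2  0.4  0.6] Frad=5.3 Ftan=-11.1 Ty=2.55 M25=-0.23 w=0.216 ff=85 q= [ 0.03 -0.32 -0.31  1.35  0.07 -0.27]
t 14.40 a=0.003 corr(tool)=[-3.2  0.3  0.5] Frad=5.4 Ftan=-12.4 Ty=2.78 M25=-0.32 w=0.221 ff=84 q= [ 0.08 -0.04 -0.04  1.57  0.   -0.23]
t 15.03 a=-0.406 corr(tool)=[-1.   0.4 -1.5] Frad=-26.6 Ftan=9.4 Ty=-2.19 M25=0.16 w=0.215 ff=87 q= [-0.01 -0.5  -0.48  1.2   0.13 -0.3 ]
t 15.28 a=-0.566 corr(tool)=[-1.2  0.4 -1.4] Frad=-33.3 Ftan=11.4 Ty=-2.70 M25=0.16 w=0.215 ff=86 q= [-0.06 -0.69 -0.65  1.07  0.2  -0.32]
```

```bash
cat > fit.py <<'E'
import numpy as np
from scipy.optimize import least_squares
# psi, dir, Ftan, T(corrected), Frad
D=[(.243,1,-6.7,.90,6.4),(.483,1,-7.3,1.14,7.0),(.803,1,-7.7,1.35,6.7),(.48,-1,11.1,-2.86,-23),(.159,-1,12.2,-2.98,-27.7),(-.16,-1,12.3,-3.44,-39.1),(-.325,-1,-8.7,2.43,44.9),
(.232-.793,-1,.4,-.19,2.5),(-.802,-1,2.3,-.31,.5),(-1.041,-1,2.8,-.43,-1.8),(-1.281,-1,4.1,-.40,-1.5),
(-1.031,1,-11.1,2.55,5.3),(-.79,1,-12.4,2.78,5.4),(-1.199,-1,9.4,-2.19,-26.6),(-1.359,-1,11.4,-2.70,-33.3)]
D=np.array(D)
def f(x,D=D):
    rho,c,b,th,G,d=x;psi,s,F,T,R=D.T
    r=(T+rho*F+c*R+b+s*d+G*np.sin(th+psi))/.1
    return np.r_[r,(G-.35)/.03,(d-.45)/.03,(rho-.27)/.05,c/.01,b/.1]
for th in np.arange(-3,3.2,1):
    q=least_squares(f,[.27,0,0,th,.35,.45],loss="soft_l1");print(round(q.cost,2),q.x.round(3),"theta now(last psi)",np.degrees(q.x[3]+D[-1,0]).round(0))
print((f(q.x)[:len(D)]*.1).round(2))
E
python3 fit.py
```

```text
8.79 [ 2.730e-01  1.000e-03  1.500e-02 -4.979e+00  3.560e-01  4.460e-01] theta now(last psi) -363.0
8.79 [2.730e-01 1.000e-03 1.500e-02 1.305e+00 3.560e-01 4.460e-01] theta now(last psi) -3.0
8.79 [2.730e-01 1.000e-03 1.500e-02 1.305e+00 3.560e-01 4.460e-01] theta now(last psi) -3.0
8.79 [2.730e-01 1.000e-03 1.500e-02 1.305e+00 3.560e-01 4.460e-01] theta now(last psi) -3.0
8.79 [2.730e-01 1.000e-03 1.500e-02 1.305e+00 3.560e-01 4.460e-01] theta now(last psi) -3.0
8.79 [2.730e-01 1.000e-03 1.500e-02 1.305e+00 3.560e-01 4.460e-01] theta now(last psi) -3.0
8.79 [2.730e-01 1.000e-03 1.500e-02 1.305e+00 3.560e-01 4.460e-01] theta now(last psi) -3.0
[-0.11 -0.04  0.02  0.07  0.25 -0.22 -0.05 -0.27  0.06 -0.01  0.29  0.08
  0.04 -0.04 -0.06]
```

The fit puts the heavy side near the bottom already, at about −3° with some 15–20° of uncertainty. I'll re-grip and feel past the bottom both ways to pin it down.

```bash
python3 -m handwheel '[{"hand":1,"slide":[0,0,0],"turn":[0,0,0]},{"hand":1,"slide":[0,0,0],"turn":[0,0,0]},{"hand":1,"slide":[0,0,0],"turn":[0,0,0]},{"hand":1,"slide":[0,0,0],"turn":[0,0,0]}]' >/dev/null
python3 -c "from h import *;m()"
python3 -m handwheel '[{"hand":1,"slide":[-0.0041,0,0.0002],"turn":[0,0.12,0]},{"hand":1,"slide":[-0.0041,0,0.0002],"turn":[0,0.12,0]},{"hand":1,"slide":[-0.0041,0,0.0002],"turn":[0,0.12,0]},{"hand":1,"slide":[-0.0041,0,0.0002],"turn":[0,0.12,0]},{"hand":1,"slide":[-0.0041,0,0.0002],"turn":[0,0.12,0]},{"hand":1,"slide":[-0.0041,0,0.0002],"turn":[0,0.12,0]},{"hand":1,"slide":[-0.0041,0,0.0002],"turn":[0,0.12,0]},{"hand":1,"slide":[-0.0041,0,0.0002],"turn":[0,0.12,0]},{"hand":1,"slide":[-0.0028,0,0.0001],"turn":[0,0.08,0]},{"hand":1,"slide":[0,0,0],"turn":[0,0,0]}]' >/dev/null
python3 -c "from h import *;m()"
```

```text
t 15.78 a=-0.564 corr(tool)=[ 0.  -0.2  1. ] Frad=0.7 Ftan=-0.3 Ty=-0.00 M25=-0.08 w=1.002 ff=0 q= [-0.05 -0.69 -0.65  1.08  0.2  -0.31]
t 17.02 a=0.481 corr(tool)=[ 0.8 -0.4 -2.3] Frad=0.1 Ftan=0.6 Ty=0.00 M25=0.14 w=1.001 ff=0 q= [ 0.14  0.52  0.51  2.04 -0.08 -0.16]
```

```bash
python3 -m handwheel '[{"hand":-1,"slide":[0,0,0],"turn":[0,0,0]},{"hand":-1,"slide":[0,0,0],"turn":[0,0,0]},{"hand":-1,"slide":[0,0,0],"turn":[0,0,0]},{"hand":-1,"slide":[0,0,0],"turn":[0,0,0]},{"hand":-1,"slide":[0,0,0],"turn":[0,0,0]}]' >/dev/null
python3 -c "from h import *;m()"
python3 -m handwheel '[{"hand":-1,"slide":[0.0028,0,0.0001],"turn":[0,-0.08,0]},{"hand":-1,"slide":[0.0028,0,0.0001],"turn":[0,-0.08,0]},{"hand":-1,"slide":[0.0028,0,0.0001],"turn":[0,-0.08,0]}]' >/dev/null
python3 -c "from h import *;m()"
python3 -m handwheel '[{"hand":-1,"slide":[0.0028,0,0.0001],"turn":[0,-0.08,0]},{"hand":-1,"slide":[0.0028,0,0.0001],"turn":[0,-0.08,0]},{"hand":-1,"slide":[0.0028,0,0.0001],"turn":[0,-0.08,0]}]' >/dev/null
python3 -c "from h import *;m()"
python3 -m handwheel '[{"hand":-1,"slide":[0.0028,0,0.0001],"turn":[0,-0.08,0]},{"hand":-1,"slide":[0.0028,0,0.0001],"turn":[0,-0.08,0]},{"hand":-1,"slide":[0.0028,0,0.0001],"turn":[0,-0.08,0]}]' >/dev/null
python3 -c "from h import *;m()"
python3 -m handwheel '[{"hand":-1,"slide":[0.0028,0,0.0001],"turn":[0,-0.08,0]},{"hand":-1,"slide":[0.0028,0,0.0001],"turn":[0,-0.08,0]},{"hand":-1,"slide":[0.0028,0,0.0001],"turn":[0,-0.08,0]}]' >/dev/null
python3 -c "from h import *;m()"
python3 -m handwheel '[{"hand":1,"slide":[0,0,0],"turn":[0,0,0]},{"hand":1,"slide":[0,0,0],"turn":[0,0,0]},{"hand":1,"slide":[0,0,0],"turn":[0,0,0]},{"hand":1,"slide":[0,0,0],"turn":[0,0,0]}]' >/dev/null
python3 -c "from h import *;m()"
```

```text
t 17.65 a=0.474 corr(tool)=[-1.8  0.2  1.2] Frad=6.9 Ftan=-2.4 Ty=0.45 M25=-0.15 w=0.219 ff=80 q= [ 0.14  0.51  0.51  2.04 -0.08 -0.16]
t 18.02 a=0.232 corr(tool)=[-0.7  0.1  0.8] Frad=-0.4 Ftan=4.0 Ty=-0.42 M25=0.56 w=0.216 ff=81 q= [ 0.11  0.23  0.22  1.79 -0.04 -0.2 ]
t 18.40 a=-0.008 corr(tool)=[-0.7  0.2  0.8] Frad=-3.6 Ftan=4.7 Ty=-0.63 M25=0.54 w=0.219 ff=81 q= [ 0.08 -0.05 -0.05  1.56  0.   -0.24]
t 18.77 a=-0.248 corr(tool)=[-0.7  0.3  0.9] Frad=-7.5 Ftan=4.7 Ty=-0.82 M25=0.35 w=0.220 ff=80 q= [ 0.03 -0.32 -0.31  1.34  0.07 -0.27]
t 19.15 a=-0.488 corr(tool)=[-0.7  0.4  0.9] Frad=-11.3 Ftan=5.3 Ty=-1.05 M25=0.27 w=0.216 ff=79 q= [-0.03 -0.6  -0.57  1.14  0.16 -0.31]
t 19.65 a=-0.484 corr(tool)=[-0.6 -0.3  1.5] Frad=-0.1 Ftan=0.6 Ty=0.01 M25=0.17 w=1.000 ff=0 q= [-0.03 -0.59 -0.56  1.14  0.16 -0.31]
```

```bash
python3 -m handwheel '[{"hand":-1,"slide":[0,0,0],"turn":[0,0,0]},{"hand":-1,"slide":[0,0,0],"turn":[0,0,0]},{"hand":-1,"slide":[0,0,0],"turn":[0,0,0]},{"hand":-1,"slide":[0,0,0],"turn":[0,0,0]},{"hand":-1,"slide":[0,0,0],"turn":[0,0,0]}]' >/dev/null
python3 -c "from h import *;m()"
python3 -m handwheel '[{"hand":-1,"slide":[-0.0028,0,0.0001],"turn":[0,0.08,0]},{"hand":-1,"slide":[-0.0028,0,0.0001],"turn":[0,0.08,0]},{"hand":-1,"slide":[-0.0028,0,0.0001],"turn":[0,0.08,0]}]' >/dev/null
python3 -c "from h import *;m()"
python3 -m handwheel '[{"hand":-1,"slide":[-0.0028,0,0.0001],"turn":[0,0.08,0]},{"hand":-1,"slide":[-0.0028,0,0.0001],"turn":[0,0.08,0]},{"hand":-1,"slide":[-0.0028,0,0.0001],"turn":[0,0.08,0]}]' >/dev/null
python3 -c "from h import *;m()"
python3 -m handwheel '[{"hand":-1,"slide":[-0.0028,0,0.0001],"turn":[0,0.08,0]},{"hand":-1,"slide":[-0.0028,0,0.0001],"turn":[0,0.08,0]},{"hand":-1,"slide":[-0.0028,0,0.0001],"turn":[0,0.08,0]}]' >/dev/null
python3 -c "from h import *;m()"
python3 -m handwheel '[{"hand":-1,"slide":[-0.0028,0,0.0001],"turn":[0,0.08,0]},{"hand":-1,"slide":[-0.0028,0,0.0001],"turn":[0,0.08,0]},{"hand":-1,"slide":[-0.0028,0,0.0001],"turn":[0,0.08,0]}]' >/dev/null
python3 -c "from h import *;m()"
```

```text
t 20.27 a=-0.484 corr(tool)=[-0.7  0.5  1.8] Frad=3.0 Ftan=-0.1 Ty=0.23 M25=0.21 w=0.216 ff=79 q= [-0.03 -0.6  -0.56  1.14  0.16 -0.31]
t 20.65 a=-0.242 corr(tool)=[-1.   0.4  1.7] Frad=4.8 Ftan=-2.9 Ty=0.33 M25=-0.40 w=0.215 ff=81 q= [ 0.03 -0.32 -0.3   1.35  0.07 -0.27]
t 21.02 a=-0.002 corr(tool)=[-1.1  0.3  1.7] Frad=6.3 Ftan=-1.6 Ty=0.37 M25=-0.03 w=0.211 ff=81 q= [ 0.08 -0.04 -0.04  1.57  0.   -0.23]
t 21.40 a=0.237 corr(tool)=[-1.2  0.3  1.7] Frad=7.8 Ftan=-2.5 Ty=0.39 M25=-0.23 w=0.217 ff=81 q= [ 0.11  0.24  0.23  1.8  -0.05 -0.2 ]
t 21.77 a=0.476 corr(tool)=[-1.3  0.2  1.6] Frad=12.3 Ftan=-2.4 Ty=0.38 M25=-0.23 w=0.215 ff=82 q= [ 0.14  0.52  0.52  2.04 -0.08 -0.16]
```

```bash
cat > fit2.py <<'E'
import fit,numpy as np
from scipy.optimize import least_squares
o=-1.833;w=-2.317+.484
N=[(.232+o,-1,4.0,-.42,-.4),(-.008+o,-1,4.7,-.63,-3.6),(-.248+o,-1,4.7,-.82,-7.5),(-.488+o,-1,5.3,-1.05,-11.3),
(-.242+w,1,-2.9,.33,4.8),(-.002+w,1,-1.6,.37,6.3),(.237+w,1,-2.5,.39,7.8),(.476+w,1,-2.4,.38,12.3)]
A=np.vstack([fit.D,N]);
import sys
X=eval(sys.argv[1]) if len(sys.argv)>1 else []
if X: A=np.vstack([A,X])
sg=(.1+.006*(abs(A[:,2])+abs(A[:,4])))/.1
def run(A,sg):
    g=lambda x:np.r_[fit.f(x,A)[:len(A)]/sg,fit.f(x,A)[len(A):]]
    q=least_squares(g,[.27,0,0,1.3,.35,.45],loss="soft_l1");return q,g
q,g=run(A,sg);cov=np.linalg.inv(q.jac.T@q.jac)
print(q.cost,q.x.round(3),"theta now",np.degrees(q.x[3]+A[-1,0]),"+-",np.degrees(cov[3,3]**.5))
print((fit.f(q.x,A)[:len(A)]*.1).round(2))
for k in(slice(7,None),slice(15,None)):
    q,_=run(A[k],sg[k]);print(q.x.round(3),"theta now",np.degrees(q.x[3]+A[-1,0]))
E
python3 fit2.py | tail -5
```

```text
7.526567768636365 [ 0.268 -0.003  0.042  1.095  0.348  0.44 ] theta now -15.01450781609755 +- 17.143659157655616
[-0.09 -0.01  0.08  0.13  0.3  -0.15 -0.18 -0.31  0.01 -0.05  0.24  0.06
  0.03 -0.03 -0.04  0.09  0.01 -0.23 -0.32 -0.27  0.17  0.01  0.09]
[ 0.269 -0.005  0.079  0.963  0.35   0.443] theta now -22.55304895791482
[ 0.267 -0.001  0.005 -0.911  0.35   0.449] theta now -129.96327740412758
```

Single readings are too noisy, about ±0.25 N m. I'll sweep again with a reading after every row.

```bash
cat > l.py <<'E'
import sys
from h import *
s=manip.read_state();R=Ro.from_quat(s["orientation"]).as_matrix()
F=S@np.array(s["wrist_force"]);T=S@np.array(s["torque"]);Z=S@R[:,2];a=np.arctan2(-Z[0],-Z[2])
r=[round(float(v),3) for v in(a,F@[np.cos(a),0,-np.sin(a)],T[1]+.93*np.sin(a),F@[np.sin(a),0,np.cos(a)])]
print(sys.argv[1],r);open("log.txt","a").write(sys.argv[1]+" "+" ".join(map(str,r))+"\n")
E
python3 -m handwheel '[{"hand":1,"slide":[0,0,0],"turn":[0,0,0]},{"hand":1,"slide":[0,0,0],"turn":[0,0,0]},{"hand":1,"slide":[0,0,0],"turn":[0,0,0]},{"hand":-1,"slide":[0,0,0],"turn":[0,0,0]},{"hand":-1,"slide":[0,0,0],"turn":[0,0,0]},{"hand":-1,"slide":[0,0,0],"turn":[0,0,0]},{"hand":-1,"slide":[0,0,0],"turn":[0,0,0]},{"hand":-1,"slide":[0,0,0],"turn":[0,0,0]}]' >/dev/null
python3 -c "from h import *;m()"
python3 -m handwheel '[{"hand":-1,"slide":[0.0028,0,0.0001],"turn":[0,-0.08,0]},{"hand":-1,"slide":[0.0028,0,0.0001],"turn":[0,-0.08,0]}]' >/dev/null;python3 l.py A-
python3 -m handwheel '[{"hand":-1,"slide":[0.0028,0,0.0001],"turn":[0,-0.08,0]}]' >/dev/null;python3 l.py A-
python3 -m handwheel '[{"hand":-1,"slide":[0.0028,0,0.0001],"turn":[0,-0.08,0]}]' >/dev/null;python3 l.py A-
python3 -m handwheel '[{"hand":-1,"slide":[0.0028,0,0.0001],"turn":[0,-0.08,0]}]' >/dev/null;python3 l.py A-
python3 -m handwheel '[{"hand":-1,"slide":[0.0028,0,0.0001],"turn":[0,-0.08,0]}]' >/dev/null;python3 l.py A-
python3 -m handwheel '[{"hand":-1,"slide":[0.0028,0,0.0001],"turn":[0,-0.08,0]}]' >/dev/null;python3 l.py A-
python3 -m handwheel '[{"hand":-1,"slide":[0.0028,0,0.0001],"turn":[0,-0.08,0]}]' >/dev/null;python3 l.py A-
python3 -m handwheel '[{"hand":-1,"slide":[0.0028,0,0.0001],"turn":[0,-0.08,0]}]' >/dev/null;python3 l.py A-
python3 -m handwheel '[{"hand":-1,"slide":[0.0028,0,0.0001],"turn":[0,-0.08,0]}]' >/dev/null;python3 l.py A-
python3 -m handwheel '[{"hand":-1,"slide":[0.0028,0,0.0001],"turn":[0,-0.08,0]}]' >/dev/null;python3 l.py A-
python3 -m handwheel '[{"hand":-1,"slide":[0.0028,0,0.0001],"turn":[0,-0.08,0]}]' >/dev/null;python3 l.py A-
```

```text
t 22.77 a=0.475 corr(tool)=[-1.5  0.1  0.8] Frad=5.5 Ftan=-1.3 Ty=0.28 M25=-0.05 w=0.214 ff=81 q= [ 0.14  0.51  0.51  2.04 -0.08 -0.16]
A- [0.313, 3.891, -0.477, 1.303]
A- [0.233, 4.977, -0.682, -0.899]
A- [0.153, 4.822, -0.734, -2.236]
A- [0.073, 5.667, -0.804, -3.842]
A- [-0.007, 6.126, -0.911, -5.632]
A- [-0.087, 6.1, -1.006, -6.54]
A- [-0.167, 6.253, -1.142, -7.18]
A- [-0.247, 6.184, -1.188, -11.35]
A- [-0.327, 7.295, -1.271, -11.508]
A- [-0.407, 7.937, -1.402, -14.119]
A- [-0.487, 8.492, -1.514, -15.086]
```

```bash
python3 -m handwheel '[{"hand":1,"slide":[0,0,0],"turn":[0,0,0]},{"hand":1,"slide":[0,0,0],"turn":[0,0,0]},{"hand":1,"slide":[0,0,0],"turn":[0,0,0]},{"hand":-1,"slide":[0,0,0],"turn":[0,0,0]},{"hand":-1,"slide":[0,0,0],"turn":[0,0,0]},{"hand":-1,"slide":[0,0,0],"turn":[0,0,0]},{"hand":-1,"slide":[0,0,0],"turn":[0,0,0]},{"hand":-1,"slide":[0,0,0],"turn":[0,0,0]}]' >/dev/null
python3 -c "from h import *;m()"
python3 -m handwheel '[{"hand":-1,"slide":[-0.0028,0,0.0001],"turn":[0,0.08,0]},{"hand":-1,"slide":[-0.0028,0,0.0001],"turn":[0,0.08,0]}]' >/dev/null;python3 l.py A+
python3 -m handwheel '[{"hand":-1,"slide":[-0.0028,0,0.0001],"turn":[0,0.08,0]}]' >/dev/null;python3 l.py A+
python3 -m handwheel '[{"hand":-1,"slide":[-0.0028,0,0.0001],"turn":[0,0.08,0]}]' >/dev/null;python3 l.py A+
python3 -m handwheel '[{"hand":-1,"slide":[-0.0028,0,0.0001],"turn":[0,0.08,0]}]' >/dev/null;python3 l.py A+
python3 -m handwheel '[{"hand":-1,"slide":[-0.0028,0,0.0001],"turn":[0,0.08,0]}]' >/dev/null;python3 l.py A+
python3 -m handwheel '[{"hand":-1,"slide":[-0.0028,0,0.0001],"turn":[0,0.08,0]}]' >/dev/null;python3 l.py A+
python3 -m handwheel '[{"hand":-1,"slide":[-0.0028,0,0.0001],"turn":[0,0.08,0]}]' >/dev/null;python3 l.py A+
python3 -m handwheel '[{"hand":-1,"slide":[-0.0028,0,0.0001],"turn":[0,0.08,0]}]' >/dev/null;python3 l.py A+
python3 -m handwheel '[{"hand":-1,"slide":[-0.0028,0,0.0001],"turn":[0,0.08,0]}]' >/dev/null;python3 l.py A+
python3 -m handwheel '[{"hand":-1,"slide":[-0.0028,0,0.0001],"turn":[0,0.08,0]}]' >/dev/null;python3 l.py A+
python3 -m handwheel '[{"hand":-1,"slide":[-0.0028,0,0.0001],"turn":[0,0.08,0]}]' >/dev/null;python3 l.py A+
```

```text
t 25.27 a=-0.484 corr(tool)=[-0.5  0.4  2. ] Frad=1.9 Ftan=0.1 Ty=0.13 M25=0.14 w=0.216 ff=79 q= [-0.03 -0.59 -0.56  1.14  0.16 -0.31]
A+ [-0.322, -0.935, 0.113, 2.349]
A+ [-0.242, -1.585, 0.23, 4.079]
A+ [-0.162, -2.185, 0.204, 5.553]
A+ [-0.082, -2.044, 0.235, 5.163]
A+ [-0.002, -1.854, 0.244, 5.294]
A+ [0.078, -1.9, 0.19, 5.809]
A+ [0.157, -1.597, 0.148, 6.162]
A+ [0.237, -1.393, 0.152, 6.338]
A+ [0.317, -1.938, 0.145, 8.157]
A+ [0.397, -2.285, 0.144, 9.913]
A+ [0.476, -2.206, 0.079, 11.201]
```

Drag comes out near 0.45, as it should, and gravity falls to about 0 around here. I'll sweep the other side of this position the same way.

```bash
python3 -m handwheel '[{"hand":1,"slide":[0,0,0],"turn":[0,0,0]},{"hand":1,"slide":[0,0,0],"turn":[0,0,0]},{"hand":1,"slide":[0,0,0],"turn":[0,0,0]},{"hand":1,"slide":[0.0041,0,0.0002],"turn":[0,-0.12,0]},{"hand":1,"slide":[0.0041,0,0.0002],"turn":[0,-0.12,0]},{"hand":1,"slide":[0.0041,0,0.0002],"turn":[0,-0.12,0]},{"hand":1,"slide":[0.0041,0,0.0002],"turn":[0,-0.12,0]},{"hand":1,"slide":[0.0041,0,0.0002],"turn":[0,-0.12,0]},{"hand":1,"slide":[0.0041,0,0.0002],"turn":[0,-0.12,0]},{"hand":1,"slide":[0.0041,0,0.0002],"turn":[0,-0.12,0]},{"hand":1,"slide":[0.0041,0,0.0002],"turn":[0,-0.12,0]},{"hand":1,"slide":[0,0,0],"turn":[0,0,0]}]' >/dev/null
python3 -c "from h import *;m()"
python3 -m handwheel '[{"hand":-1,"slide":[0,0,0],"turn":[0,0,0]},{"hand":-1,"slide":[0,0,0],"turn":[0,0,0]},{"hand":-1,"slide":[0,0,0],"turn":[0,0,0]},{"hand":-1,"slide":[0,0,0],"turn":[0,0,0]},{"hand":-1,"slide":[0,0,0],"turn":[0,0,0]}]' >/dev/null
python3 -c "from h import *;m()"
python3 -m handwheel '[{"hand":-1,"slide":[-0.0028,0,0.0001],"turn":[0,0.08,0]},{"hand":-1,"slide":[-0.0028,0,0.0001],"turn":[0,0.08,0]}]' >/dev/null;python3 l.py B+
python3 -m handwheel '[{"hand":-1,"slide":[-0.0028,0,0.0001],"turn":[0,0.08,0]}]' >/dev/null;python3 l.py B+
python3 -m handwheel '[{"hand":-1,"slide":[-0.0028,0,0.0001],"turn":[0,0.08,0]}]' >/dev/null;python3 l.py B+
python3 -m handwheel '[{"hand":-1,"slide":[-0.0028,0,0.0001],"turn":[0,0.08,0]}]' >/dev/null;python3 l.py B+
python3 -m handwheel '[{"hand":-1,"slide":[-0.0028,0,0.0001],"turn":[0,0.08,0]}]' >/dev/null;python3 l.py B+
python3 -m handwheel '[{"hand":-1,"slide":[-0.0028,0,0.0001],"turn":[0,0.08,0]}]' >/dev/null;python3 l.py B+
python3 -m handwheel '[{"hand":-1,"slide":[-0.0028,0,0.0001],"turn":[0,0.08,0]}]' >/dev/null;python3 l.py B+
python3 -m handwheel '[{"hand":-1,"slide":[-0.0028,0,0.0001],"turn":[0,0.08,0]}]' >/dev/null;python3 l.py B+
python3 -m handwheel '[{"hand":-1,"slide":[-0.0028,0,0.0001],"turn":[0,0.08,0]}]' >/dev/null;python3 l.py B+
python3 -m handwheel '[{"hand":-1,"slide":[-0.0028,0,0.0001],"turn":[0,0.08,0]}]' >/dev/null;python3 l.py B+
python3 -m handwheel '[{"hand":-1,"slide":[-0.0028,0,0.0001],"turn":[0,0.08,0]}]' >/dev/null;python3 l.py B+
```

```text
t 28.27 a=-0.486 corr(tool)=[-2.  -0.4  2.5] Frad=0.1 Ftan=0.2 Ty=-0.07 M25=-0.01 w=1.002 ff=0 q= [-0.03 -0.6  -0.57  1.14  0.16 -0.31]
t 28.90 a=-0.484 corr(tool)=[0.5 0.4 1.8] Frad=-0.0 Ftan=0.6 Ty=-0.18 M25=-0.05 w=0.217 ff=79 q= [-0.03 -0.59 -0.56  1.14  0.16 -0.31]
B+ [-0.321, -1.738, -0.132, 0.609]
B+ [-0.241, -1.993, 0.024, 1.209]
B+ [-0.161, -1.544, 0.054, 2.044]
B+ [-0.081, -2.302, -0.058, 1.94]
B+ [-0.001, -1.848, -0.014, 3.075]
B+ [0.079, -1.84, -0.102, 1.168]
B+ [0.159, -1.675, -0.089, 1.993]
B+ [0.239, -2.832, -0.124, 2.378]
B+ [0.318, -1.419, -0.176, 2.909]
B+ [0.398, -1.774, -0.246, 2.995]
B+ [0.478, -1.151, -0.321, 4.382]
```

```bash
python3 -m handwheel '[{"hand":1,"slide":[0,0,0],"turn":[0,0,0]},{"hand":1,"slide":[0,0,0],"turn":[0,0,0]},{"hand":1,"slide":[0,0,0],"turn":[0,0,0]},{"hand":-1,"slide":[0,0,0],"turn":[0,0,0]},{"hand":-1,"slide":[0,0,0],"turn":[0,0,0]},{"hand":-1,"slide":[0,0,0],"turn":[0,0,0]},{"hand":-1,"slide":[0,0,0],"turn":[0,0,0]},{"hand":-1,"slide":[0,0,0],"turn":[0,0,0]}]' >/dev/null
python3 -c "from h import *;m()"
python3 -m handwheel '[{"hand":-1,"slide":[0.0028,0,0.0001],"turn":[0,-0.08,0]},{"hand":-1,"slide":[0.0028,0,0.0001],"turn":[0,-0.08,0]}]' >/dev/null;python3 l.py B-
python3 -m handwheel '[{"hand":-1,"slide":[0.0028,0,0.0001],"turn":[0,-0.08,0]}]' >/dev/null;python3 l.py B-
python3 -m handwheel '[{"hand":-1,"slide":[0.0028,0,0.0001],"turn":[0,-0.08,0]}]' >/dev/null;python3 l.py B-
python3 -m handwheel '[{"hand":-1,"slide":[0.0028,0,0.0001],"turn":[0,-0.08,0]}]' >/dev/null;python3 l.py B-
python3 -m handwheel '[{"hand":-1,"slide":[0.0028,0,0.0001],"turn":[0,-0.08,0]}]' >/dev/null;python3 l.py B-
python3 -m handwheel '[{"hand":-1,"slide":[0.0028,0,0.0001],"turn":[0,-0.08,0]}]' >/dev/null;python3 l.py B-
python3 -m handwheel '[{"hand":-1,"slide":[0.0028,0,0.0001],"turn":[0,-0.08,0]}]' >/dev/null;python3 l.py B-
python3 -m handwheel '[{"hand":-1,"slide":[0.0028,0,0.0001],"turn":[0,-0.08,0]}]' >/dev/null;python3 l.py B-
python3 -m handwheel '[{"hand":-1,"slide":[0.0028,0,0.0001],"turn":[0,-0.08,0]}]' >/dev/null;python3 l.py B-
python3 -m handwheel '[{"hand":-1,"slide":[0.0028,0,0.0001],"turn":[0,-0.08,0]}]' >/dev/null;python3 l.py B-
python3 -m handwheel '[{"hand":-1,"slide":[0.0028,0,0.0001],"turn":[0,-0.08,0]}]' >/dev/null;python3 l.py B-
cat > fit3.py <<'E'
import fit,numpy as np
from scipy.optimize import least_squares
off={"A":0,"B":.96}   # psi measured from A's a
A=[]
for L in open("log.txt"):
    k,*v=L.split();a,F,T,R=map(float,v);A.append((a+off[k[0]],1 if k[1]=="+" else -1,F,T,R))
A=np.array(A)
def run(A):
    best=None
    for th in(-2,-1,0,1,2):
        q=least_squares(lambda x:fit.f(x,A),[.27,0,0,th,.35,.45],loss="soft_l1")
        if best is None or q.cost<best.cost:best=q
    return best
q=run(A);print(q.cost,q.x.round(3),"bottom at psi",-q.x[3].round(3),"sd",np.linalg.inv(q.jac.T@q.jac)[3,3]**.5)
for rho in(.24,.27,.30):
    M=A[:,3]+rho*A[:,2]
    for lo in np.arange(-.5,1.4,.24):
        i=(A[:,0]>=lo)&(A[:,0]<lo+.24);p=M[i&(A[:,1]>0)].mean();n=M[i&(A[:,1]<0)].mean();print(rho,round(lo+.12,2),"grav %.2f drag %.2f"%((p+n)/2,(n-p)/2))
E
python3 fit3.py|grep -v theta
```

```text
t 31.40 a=0.475 corr(tool)=[-1.2  0.1  1.9] Frad=6.3 Ftan=-0.7 Ty=0.27 M25=0.10 w=0.220 ff=81 q= [ 0.14  0.52  0.52  2.04 -0.08 -0.16]
B- [0.314, 1.355, -0.133, 0.375]
B- [0.233, 2.198, -0.314, -1.166]
B- [0.153, 1.572, -0.381, -1.384]
B- [0.073, 2.525, -0.299, -1.716]
B- [-0.007, 2.087, -0.37, -2.225]
B- [-0.086, 1.372, -0.312, -3.111]
B- [-0.166, 2.514, -0.281, -4.207]
B- [-0.246, 2.103, -0.238, -4.585]
B- [-0.326, 1.762, -0.236, -3.161]
B- [-0.406, 3.402, -0.167, -4.346]
B- [-0.486, 1.393, -0.155, -4.921]
[-0.11 -0.04  0.02  0.07  0.25 -0.22 -0.05 -0.27  0.06 -0.01  0.29  0.08
  0.04 -0.04 -0.06]
19.044424282663854 [ 0.242 -0.011 -0.051 -0.21   0.336  0.415] bottom at psi 0.21 sd 0.28778016628382985
0.24 -0.38 grav 0.20 drag 0.31
0.24 -0.14 grav 0.06 drag 0.31
0.24 0.1 grav 0.14 drag 0.37
0.24 0.34 grav 0.09 drag 0.39
0.24 0.58 grav -0.08 drag 0.42
0.24 0.82 grav -0.13 drag 0.33
0.24 1.06 grav -0.18 drag 0.32
0.24 1.3 grav -0.23 drag 0.43
0.27 -0.38 grav 0.30 drag 0.44
0.27 -0.14 grav 0.13 drag 0.43
0.27 0.1 grav 0.20 drag 0.48
0.27 0.34 grav 0.13 drag 0.49
0.27 0.58 grav -0.08 drag 0.48
0.27 0.82 grav -0.13 drag 0.39
0.27 1.06 grav -0.17 drag 0.38
0.27 1.3 grav -0.23 drag 0.49
0.3 -0.38 grav 0.40 drag 0.57
0.3 -0.14 grav 0.19 drag 0.55
0.3 0.1 grav 0.25 drag 0.59
0.3 0.34 grav 0.17 drag 0.58
0.3 0.58 grav -0.07 drag 0.54
0.3 0.82 grav -0.13 drag 0.45
0.3 1.06 grav -0.17 drag 0.44
0.3 1.3 grav -0.24 drag 0.55
```

```bash
cat >> fit3.py <<'E'
# old data, psi -> A frame: psi_A = psi+1.833
O=fit.D.copy();O[:,0]+=1.833
for name,B in(("new",A),("all",np.vstack([A,O]))):
  for cs,bs in((.01,.1),(.005,.05),(.003,.03),(1e-4,1e-4)):
    sg=(.12+.01*(abs(B[:,2])+abs(B[:,4])))/.1
    g=lambda x:np.r_[fit.f(x,B)[:len(B)]/sg,(x[4]-.35)/.03,(x[5]-.45)/.02,(x[0]-.27)/.05,x[1]/cs,x[2]/bs]
    q=least_squares(g,[.27,0,0,-.5,.35,.45]);print("R",name,cs,q.x.round(3),round(2*q.cost,1),"sd",np.linalg.inv(q.jac.T@q.jac)[3,3]**.5)
E
python3 fit3.py|grep R
```

```text
R new 0.01 [ 0.255 -0.007 -0.013 -0.405  0.347  0.44 ] 18.7 sd 0.3098377124489807
R new 0.005 [ 0.261 -0.003 -0.003 -0.455  0.348  0.439] 19.3 sd 0.18640589960774076
R new 0.003 [ 0.263 -0.001 -0.001 -0.468  0.348  0.439] 19.5 sd 0.13618361276579524
R new 0.0001 [ 0.264 -0.    -0.    -0.476  0.348  0.439] 19.7 sd 0.09450818623464595
R all 0.01 [ 0.26  -0.004  0.01  -0.504  0.352  0.438] 26.0 sd 0.24140404861858872
R all 0.005 [ 0.263 -0.002  0.005 -0.495  0.353  0.438] 26.3 sd 0.16665670091403856
R all 0.003 [ 0.264 -0.001  0.002 -0.491  0.353  0.438] 26.4 sd 0.1257370478126122
R all 0.0001 [ 0.265 -0.     0.    -0.488  0.354  0.438] 26.5 sd 0.08585746181432269
```

Fit: bottom at ψ ≈ 0.49 ± 0.15 rad, and the wheel stands at 0.474. I'll hold it here and check that it's steady.

```bash
python3 -m handwheel '[{"hand":-1,"slide":[0,0,0],"turn":[0,0,0]},{"hand":-1,"slide":[0,0,0],"turn":[0,0,0]},{"hand":-1,"slide":[0,0,0],"turn":[0,0,0]},{"hand":-1,"slide":[0,0,0],"turn":[0,0,0]}]' 80 >/dev/null
python3 -c "from h import *;m()
print(manip.close_job())"
```

```text
t 33.40 a=-0.482 corr(tool)=[-0.9  0.3  1.5] Frad=-2.3 Ftan=-2.4 Ty=0.14 M25=-0.47 w=0.214 ff=81 q= [-0.03 -0.59 -0.56  1.14  0.16 -0.31]
the job is handed in; nothing more can be done
None
```

I handed the job in at 33.4 s with the fingers closed on the rim at about 80 N and the heavy side at the bottom by feel, estimated to within about 10° (25° allowed); I got no verdict back, and the arm never went near the other things on the bench.

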